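# Index the vial carousel to the reader and start the reading

### The job

Push on a spoke of the vial carousel with a fingertip, gently, and turn it until the orange-capped vial stands centred in front of the reader's dark window; then press the green start button all the way down and let it come back up. Nothing is to be gripped or lifted: leave the vials themselves untouched and seated in their cups, do not press the button before the orange vial is in place, and disturb nothing else on the bench.

Things in the scene. Friction and masses are not known exactly. Their poses are not given: they have to be found in the camera images.
- carousel: Grey four-armed carousel; turns either way without stops about a vertical axis; friction (0.1 N m, about 2 N at 58 mm radius) holds it where it is left. Origin: on the axis, at the bench surface. Spokes run along its +x, +y, -x, -y from hub (radius 21 mm, top at 88 mm) to a cup each. Cups: 36 mm across, centred 115 mm from the axis, rim 68 mm above the bench, one vial in each.
- spoke_mid (a point): Middle of the bare part of the carousel's +x spoke, 58 mm from the axis, 53 mm above the bench; x points outwards. All four spokes are alike: upright bars 10 mm thick, from 38 to 68 mm above the bench, bare from 21 to 97 mm from the axis. Vial caps beside them reach 88 mm above the bench.
- reader: Fixed white reader with its base. Origin: on the carousel's axis at the bench surface; +y points to the reader box: 150 mm wide (x), 110 mm deep, top 85 mm above the bench, window face 150 mm from the axis. Window 34 mm wide; a black line on top marks its middle. Under the carousel lies its round base, radius 140 mm, top at 18 mm (26 mm within 30 mm of the axis).
- read_spot (a point): The place in front of the reader's window where the middle of the orange vial must stand: 115 mm from the carousel's axis, straight towards the middle of the window, 60 mm above the bench. Axes as the reader's.
- start_top (a point): Centre of the top of the reader's green start button, 28 mm across, on the reader's top. It is pressed straight down; travel 6 mm, spring-loaded, about 5 N to push it fully down. z points up.
- start (a joint): Travel of the start button in m: 0 released, 0.006 fully down.
- orange_mid (a point): 30 g glass vial with an orange cap, 26 mm across (27 mm over the cap) and 55 mm tall, standing loose in one of the four cups; the point is its centre, half-way up (27.5 mm above its underside; 60 mm above the bench). Its cap stands 20 mm above the cup's rim. Which cup varies.
- white_mid (a point): 30 g glass vial with a white cap, 26 mm across (27 mm over the cap) and 55 mm tall, standing loose in one of the four cups; the point is its centre, half-way up (27.5 mm above its underside; 60 mm above the bench). Its cap stands 20 mm above the cup's rim. Which cup varies.
- blue_mid (a point): 30 g glass vial with a blue cap, 26 mm across (27 mm over the cap) and 55 mm tall, standing loose in one of the four cups; the point is its centre, half-way up (27.5 mm above its underside; 60 mm above the bench). Its cap stands 20 mm above the cup's rim. Which cup varies.
- purple_mid (a point): 30 g glass vial with a purple cap, 26 mm across (27 mm over the cap) and 55 mm tall, standing loose in one of the four cups; the point is its centre, half-way up (27.5 mm above its underside; 60 mm above the bench). Its cap stands 20 mm above the cup's rim. Which cup varies.
- spray: Bystander: white spray bottle with a blue nozzle, 80 mm across, 226 mm tall; origin at the centre of its underside.
- media: Bystander: glass bottle with a blue cap, 66 mm across, 140 mm tall; origin at the centre of its underside.
- beaker: Bystander: glass beaker, 70 mm across, 90 mm tall; origin at the centre of its underside.
- dish: Bystander: flat clear round dish, 90 mm across, 15 mm tall; origin at the centre of its underside.
- marker: Bystander: white and blue marker pen, 115 mm long, 13 mm thick, lying along its x; origin at the centre of its underside.

How it is judged (in metres and radians):
On the way, in this order (a step that is already met when the one before it is completed fails the run):
1. the orange vial stands still in front of the reader's window (within 8 mm of the read spot) (horizontal distance between orange_mid and read_spot below 0.008 m and angular speed of carousel below 0.05 rad/s), for 0.3 s.
2. the start button is pressed all the way down (5 mm or more) (horizontal distance between orange_mid and read_spot below 0.008 m and value of joint start above 0.005 m), for 0.05 s.
3. the button is let up again (value of joint start below 0.0015 m), for 0.1 s.
At the end, for the whole second after the job is handed in: The orange vial's middle is within 8 mm (horizontally) of the read spot and the carousel is at rest, the start button has been pressed and is up again (less than 1.5 mm down), and all four vials are seated upright in their cups (not raised more than 7 mm, tilted less than 0.2 rad) (all of step 1 and value of joint start below 0.0015 m and height (world z) of each of orange_mid, white_mid, blue_mid, purple_mid below 0.068 m and angle between each of orange_mid, white_mid, blue_mid, purple_mid's own z axis and vertical below 0.2 rad); the robot touches nothing.
It fails at once if the start button is pressed (over 3 mm) while the orange vial is not in place (over 12 mm off) (value of joint start above 0.003 m and horizontal distance between orange_mid and read_spot above 0.012 m).
It fails at once if a vial is pushed or gripped by the fingers (over 2 N) (contact force between the fingers and vial_orange above 2 N or contact force between the fingers and vial_white above 2 N or contact force between the fingers and vial_blue above 2 N or contact force between the fingers and vial_purple above 2 N).
It fails at once if a vial is lifted more than 12 mm, or tipped over 0.5 rad (height (world z) of any of orange_mid, white_mid, blue_mid, purple_mid above 0.0725 m or angle between any of orange_mid, white_mid, blue_mid, purple_mid's own z axis and vertical above 0.5 rad).
It fails at once if the carousel is gripped or shoved hard (over 20 N from the fingers) (contact force between the fingers and carousel above 20 N).
It fails at once if a bystander is moved more than 20 mm (distance of any of spray, media, beaker, dish, marker from where it was at the start of the episode above 0.02 m).
It also fails if it takes over 61 s, if anything falls off the work surface, if the arm or the gripper's body presses on something with over 40 N, if the wrist force passes 120 N, or if a joint passes its speed limit or range.

### The arm

A 6-joint arm with a two-finger parallel gripper is mounted at the origin on the work surface. World frame = base frame: x ahead of the robot, y to its left, z up, the work surface at z = 0. Lengths are in mm, angles in rad, forces in N, time in s.
With the tool pointing down it reaches from about 350 to 775 mm from the base axis. Payload 7.3 kg.
Tool frame: the origin (TCP) lies at the very end of the fingers, on their centre line; the grasp point (between the pads) lies 19 mm behind it; x points along the fingers, z is the direction in which the jaws open and shut, and the axes are right-handed (so a half turn about x gives the same grasp; the last joint's range is limited). The gripper opens to 92 mm and grips with 3 to 60 N. Pads are 19 mm wide; open, the fingers measure 130 mm over their backs; the gripper's body (75 mm by 190 mm) begins 47 mm behind the grasp point.
Start: joints at [1.048, 0.342, 1.524, -0, 1.275, -0.146], TCP at [193.159, 488.195, 226.741] pointing down, gripper open.
Joint ranges: [-2.53, 2.53], [-0.77, 2.02], [0.04, 2.7], [-1, 4.14], [0.28, 2.66], [-3.11, 3.11]. Speed limits (rad/s): [2.57, 2.57, 3.14, 3.14, 3.14, 3.14].

### API

Orientations are given as [roll, pitch, yaw] about the fixed x, y, z axes, in that order (R = Rz(yaw) Ry(pitch) Rx(roll)).
In Python, from plant import * gives the robot as it stands.
- The arm moves only by the tool carry_out, never from a script. Its argument "rows" is a list of rows, each a list of 4 numbers: the shift along the world's x, y, z in mm, then the turn about the world's z in degrees. In form: [[x, y, z, twist], ...]. A call has 1 to 20 rows; each row is the pose to reach, as a shift and turn from the pose measured when the call began; what a row does not reach only later rows make up. A row lasts 1/12 s, in which the tool goes at most 41.7 mm and 7.16 degrees, less where a joint would pass 70% of its speed; a pose out of reach is approached as far as the arm can. A call with a gripper value outside its range is refused whole. "hand" is the finger opening in mm, from 0 to 91.8, set as the call begins (left out, the last holds). The fingers move at their own pace and stop on an object; the grip force is fixed at half the most. Time passes only in rows, so rows that repeat a pose let the fingers close. It gives the time, the measured TCP pose, the force and the opening at its end, in the units of the state.
- get_obs(): the state, without advancing time (a new reading comes with each control period).
- capture(name): name is "scene" or "top" or "wrist"; returns the picture (400x640x3 uint8, red, green, blue); there is no depth.
- camera_info(name): a dict with "camera_matrix" (3x3 intrinsics, pixels), "dist" ([k1, k2, p1, p2, k3] as OpenCV has them; the pictures are not rectified), "pose" (4x4, takes a point from camera to world coordinates); the wrist camera has in their place "mount" (4x4, takes a point from camera to tool coordinates, whose origin is the TCP and whose axes are the tool frame's). Camera axes: x right, y down, z forward; pixel columns grow to the right and rows downward; lengths in mm; the calibration is good to about 2 mm. A picture is of the moment at which its call begins: read the wrist's pose just before it. camera_info takes no time and is no camera call.
- close_job(): hands the job in, once; it reports no verdict.
The state is a dict: "time": time; "joint_positions": joint angles; "dq": joint speeds; "tau": joint torques, N m; "tool_pos": TCP position; "tcp_rot": TCP orientation; "contact_force": force on the tool from outside, world axes, zero at the start; "moment": the same for the moment, N m; "grip_width": finger opening in mm.
Only numpy, scipy, OpenCV 4.12 (cv2) and the standard library are available. Lean on these libraries where they do the work, as an engineer would, in place of code of your own. Each camera call takes 0.05 s, during which the arm holds its last target. There are 200 camera calls.

## Working session

There is one attempt and no reset: what is moved stays moved. The work goes in short steps, Python scripts to look and compute and a tool call to move; the robot and the scene stay as the last step left them, time stands still between calls to the robot, and variables do not carry over. Pictures are saved under pics/ and viewed, about 8 in all and at most 12, crops included, and the job is handed in when it is done.

Besides the shell and the picture viewer there is one more tool, called after ">>>" by a JSON object that holds its "op" and its "data", one argument or row to a line. carry_out: Moves the arm, as the interface text tells. Its arguments: {"type":"object","properties":{"rows":{"type":"array"},"hand":{"type":"number"}},"required":["rows"]}

```bash
ls; mkdir -p pics; python3 - <<'E'
from plant import *
import cv2
o=get_obs();print(o)
for n in("scene","top"):
    cv2.imwrite(f"pics/{n}0.png",capture(n)[:,:,::-1]);i=camera_info(n);print(n,i)
E
```

```text
pics
{'time': 0.0, 'joint_positions': array([ 1.04801611e+00,  3.42718709e-01,  1.52501478e+00, -3.80526554e-06,
        1.27541511e+00, -1.45988520e-01]), 'dq': array([-0.00123793,  0.00193293, -0.00156805, -0.00057821, -0.00028191,
       -0.00123647]), 'tau': array([ 1.11360721e-03, -4.31242275e+01, -2.44226611e+01,  7.17166322e-02,
        5.59272291e-02, -1.44762357e-04]), 'tool_pos': array([192.93496879, 487.82045955, 226.04783732]), 'tcp_rot': array([ 2.99794273,  1.56924038, -2.09123683]), 'contact_force': array([ 0.26917473, -0.02665769,  0.14364818]), 'moment': array([-0.04560021,  0.03941713, -0.02824604]), 'grip_width': 91.36660103863674}
scene {'camera_matrix': array([[449.43818414,   0.        , 317.87605226],
       [  0.        , 449.43818414, 198.85983296],
       [  0.        ,   0.        ,   1.        ]]), 'dist': array([-0.04565418,  0.        ,  0.        ,  0.        ,  0.        ]), 'pose': array([[ 8.24455671e-01,  3.87313017e-01, -4.12627523e-01,
         1.04929330e+03],
       [ 5.65924123e-01, -5.62114885e-01,  6.03122494e-01,
        -7.85069100e+02],
       [ 1.65312017e-03, -7.30763630e-01, -6.82628584e-01,
         9.86897934e+02],
       [ 0.00000000e+00,  0.00000000e+00,  0.00000000e+00,
         1.00000000e+00]])}
top {'camera_matrix': array([[479.9060888 ,   0.        , 322.34949671],
       [  0.        , 479.9060888 , 208.7387287 ],
       [  0.        ,   0.        ,   1.        ]]), 'dist': array([0.03859561, 0.        , 0.        , 0.        , 0.        ]), 'pose': array([[-6.77044979e-03, -9.88287011e-01,  1.52456373e-01,
         3.53566049e+02],
       [-9.99891534e-01,  8.68492449e-03,  1.18950924e-02,
        -1.23352410e+01],
       [-1.30798374e-02, -1.52359301e-01, -9.88238616e-01,
         1.35556968e+03],
       [ 0.00000000e+00,  0.00000000e+00,  0.00000000e+00,
         1.00000000e+00]])}
```

View pics/scene0.png

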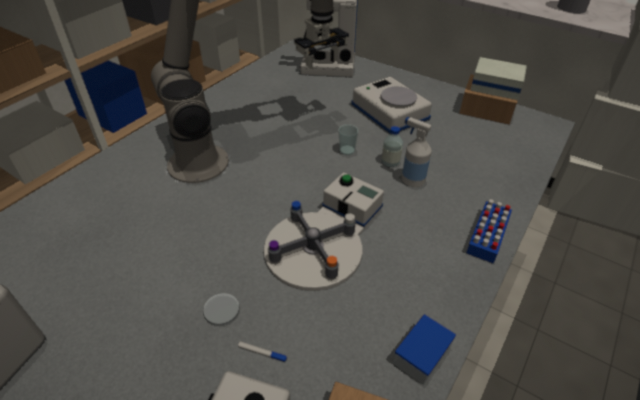

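View pics/top0.png

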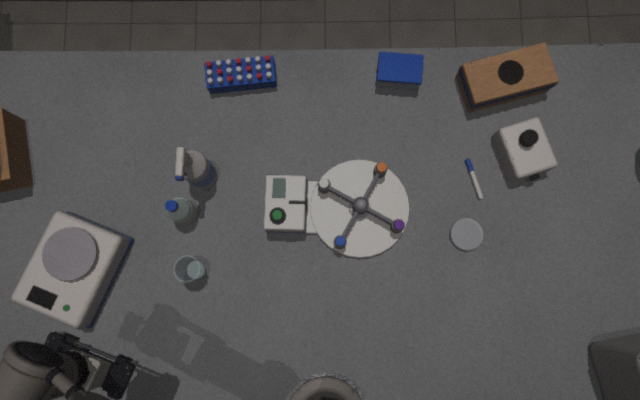

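The top view shows the carousel hub at about (361,205). The caps are orange (381,170), purple (398,226), blue (340,242) and white (324,186). The green button is at (277,215) and the black line at about (297,202). The reader lies towards world +y, so orange must turn roughly +118° (CCW).

```bash
cat > h.py <<'E'
from plant import *
import cv2,numpy as np
def ray(n,uv,T=None):
    i=camera_info(n);P=i['pose'] if T is None else T
    p=cv2.undistortPoints(np.array([[uv]],float),i['camera_matrix'],i['dist'])[0,0]
    return P[:3,3],P[:3,:3]@np.array([p[0],p[1],1])
def plane(n,uv,z,T=None):
    o,d=ray(n,uv,T);return o+d*(z-o[2])/d[2]
def tri(rs):
    A=0;b=0
    for o,d in rs:
        d=d/np.linalg.norm(d);M=np.eye(3)-np.outer(d,d);A=A+M;b=b+M@o
    return np.linalg.solve(A,b)
def blobs(im,roi):
    """centroids of coloured caps in roi (x0,y0,x1,y1)"""
    h=cv2.cvtColor(im,cv2.COLOR_RGB2HSV);R={}
    for k,(a,b,s) in dict(orange=(4,16,150),purple=(128,155,100),blue=(105,125,130),green=(50,85,100)).items():
        m=cv2.inRange(h,(a,s,35),(b,255,255));M=np.zeros_like(m)
        x0,y0,x1,y1=roi;M[y0:y1,x0:x1]=m[y0:y1,x0:x1]
        n,_,st,c=cv2.connectedComponentsWithStats(M)
        if n>1:
            j=1+st[1:,4].argmax();R[k]=(c[j],st[j].tolist())
    return R
E
python3 - <<'E'
from h import *
T=cv2.imread('pics/top0.png')[:,:,::-1].copy();S=cv2.imread('pics/scene0.png')[:,:,::-1].copy()
bt=blobs(T,(255,150,415,265));bs=blobs(S,(260,165,390,290))
for k in bt:
    print(k,bt[k],bs.get(k))
    if k in bs: print(tri([ray('top',bt[k][0]),ray('scene',bs[k][0])]).round(1),plane('top',bt[k][0],84).round(1))
print('hub',plane('top',(361,205),88))
big=lambda I,x0,y0,x1,y1:cv2.resize(I[y0:y1,x0:x1],None,fx=5,fy=5,interpolation=cv2.INTER_CUBIC)
c=big(T,260,150,415,262);c=np.clip(c*1.8,0,255).astype(np.uint8);cv2.imwrite('pics/c0.png',c[:,:,::-1]);print(c.shape)
E
```

```text
orange (array([381.10344828, 167.05172414]), [377, 163, 9, 9, 58]) (array([331.33333333, 261.09195402]), [326, 256, 11, 11, 87])
[ 663.1 -157.8   80.5] [ 662.7 -157.1   84. ]
purple (array([398.77272727, 224.36363636]), [395, 220, 9, 9, 66]) (array([273.56923077, 245.24615385]), [270, 241, 9, 9, 65])
[ 506.5 -200.4   80.4] [ 505.9 -200.    84. ]
blue (array([339.93939394, 240.84848485]), [336, 237, 9, 9, 66]) (array([295.58333333, 205.11666667]), [292, 201, 8, 9, 60])
[463.4 -43.2  80.8] [463.2 -43.1  84. ]
green (array([276.90789474, 214.42105263]), [272, 210, 10, 10, 76]) (array([346.21568627, 178.09803922]), [342, 175, 9, 7, 51])
[532.7 122.8 101.2] [535.4 124.8  84. ]
hub [ 558.31653339 -100.4413606    88.        ]
(560, 775, 3)
```

View pics/c0.png

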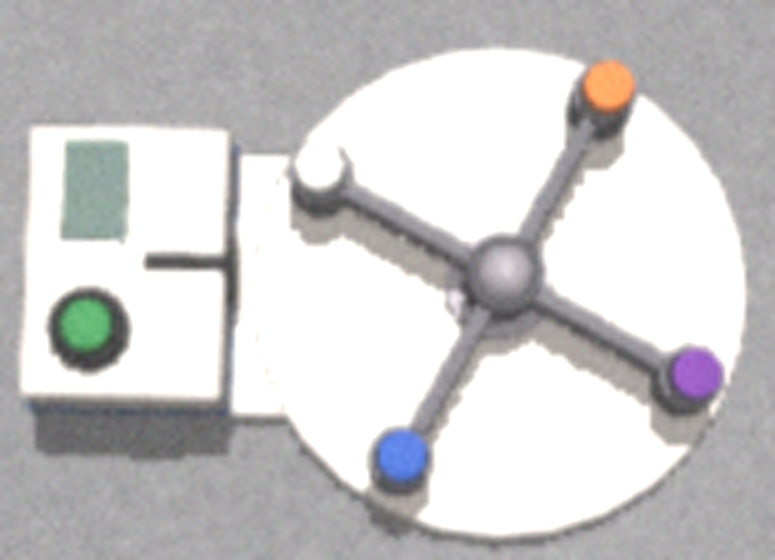

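The crop shows the black line running from crop (147,262) to (235,262), the hub top at (505,268), and orange at (607,87). I'll compute the reader direction and the turn from these.

```bash
python3 - <<'E'
from h import *
px=lambda x,y:((x+.5)/5-.5+260,(y+.5)/5-.5+150)
C=np.array([563.2,-100.5])
for nm,p,z in [('lineout',(150,262),85),('linein',(228,262),85),('hub',(505,268),88),('c1',(30,128),85),('c2',(230,128),85),('c3',(226,398),85),('c4',(22,396),85)]:
    q=plane('top',px(*p),z);d=q[:2]-C;print(nm,q.round(1),'ang',np.degrees(np.arctan2(d[1],d[0])).round(2),np.hypot(*d).round(1))
for k,p in dict(orange=(663.1,-157.8),purple=(506.5,-200.4),blue=(463.4,-43.2)).items():
    d=np.array(p)-C;print(k,np.degrees(np.arctan2(d[1],d[0])).round(2),np.hypot(*d).round(1))
o=get_obs();print(o['tool_pos'],cv2.Rodrigues(np.eye(3))[0].T)
from scipy.spatial.transform import Rotation as R
print(R.from_euler('xyz',o['tcp_rot']).as_matrix().round(3)); print(camera_info('wrist'))
E
```

```text
lineout [568.7  90.8  85. ] ang 88.36 191.4
linein [568.3  48.9  85. ] ang 88.05 149.5
hub [563.2 -99.5  88. ] ang 89.93 1.0
c1 [642.9 156.2  85. ] ang 72.75 268.8
c2 [641.9  47.7  85. ] ang 62.03 167.8
c3 [494.9  50.1  85. ] ang 114.41 165.3
c4 [496.9 158.8  85. ] ang 104.35 267.7
orange -29.84 115.2
purple -119.58 114.9
blue 150.14 115.1
[192.97574093 487.89656053 226.13207685] [[0. 0. 0.]]
[[-0.001 -0.93   0.368]
 [-0.001  0.368  0.93 ]
 [-1.     0.    -0.001]]
{'camera_matrix': array([[332.29939611,   0.        , 315.98540215],
       [  0.        , 332.29939611, 201.04061564],
       [  0.        ,   0.        ,   1.        ]]), 'dist': array([0.00453732, 0.        , 0.        , 0.        , 0.        ]), 'mount': array([[ 9.07324760e-04, -2.78062678e-01,  9.60562504e-01,
        -1.57983017e+02],
       [-6.79466475e-04, -9.60562849e-01, -2.78062136e-01,
         7.66453935e+01],
       [ 9.99999358e-01, -4.00377358e-04, -1.06047672e-03,
        -1.10593148e-01],
       [ 0.00000000e+00,  0.00000000e+00,  0.00000000e+00,
         1.00000000e+00]])}
```

>>> {"op": "carry_out", "data": {
  "hand": 0,
  "rows": [
    [7,-11,0,-2],
    [18,-29,0,-5.4],
    [35,-56,0,-10.3],
    [53,-86,0,-15.7],
    [73,-118,0,-21.6],
    [94,-150,0,-27.6],
    [114,-182,0,-33.5],
    [134,-214,0,-39.4],
    [154,-246,0,-45.3],
    [174,-278,0,-51.2],
    [194,-310,0,-57],
    [214,-342,0,-63],
    [234,-375,0,-69],
    [254,-407,0,-74.8],
    [274,-439,0,-80.7],
    [291,-465,0,-85.6],
    [307,-492,0,-90.5],
    [321,-514,0,-94.5],
    [329,-527,0,-97],
    [334,-535,0,-98.4]
  ]
}}

```text
time: 1.77
tool_pos: [527.1, -49.1, 225.7]
tcp_rot: [-3.026, 1.569, 2.729]
contact_force: [-0.0, -0.1, -0.3]
grip_width: 0.1
```

```bash
python3 - <<'E'
from h import *
from scipy.spatial.transform import Rotation as R
o=get_obs();T=np.eye(4);M=R.from_euler('xyz',o['tcp_rot']).as_matrix();T[:3,:3]=M;T[:3,3]=o['tool_pos']
print(o['tool_pos'],M[:,2],np.degrees(np.arctan2(M[1,2],M[0,2])))
im=capture('wrist');im=np.clip(im*1.6,0,255).astype(np.uint8);cv2.imwrite('pics/w1.png',im[:,:,::-1])
W=T@camera_info('wrist')['mount'];np.save('W.npy',W)
b=blobs(im,(0,0,640,400))
for k in b: print(k,b[k],plane('wrist',b[k][0],88,W).round(1))
E
```

```text
[527.10173922 -49.05473191 225.66026663] [ 0.86375846 -0.5039016  -0.002121  ] -30.25854027199315
orange (array([488.43192488, 208.05164319]), [480, 199, 26, 27, 213]) [ 654.9 -144.5   88. ]
blue (array([256.46791862, 214.58372457]), [243, 201, 28, 28, 639]) [464.9 -41.1  88. ]
green (array([209.13871951,   8.33536585]), [188, 0, 41, 21, 656]) [526.9 122.1  88. ]
```

View pics/w1.png

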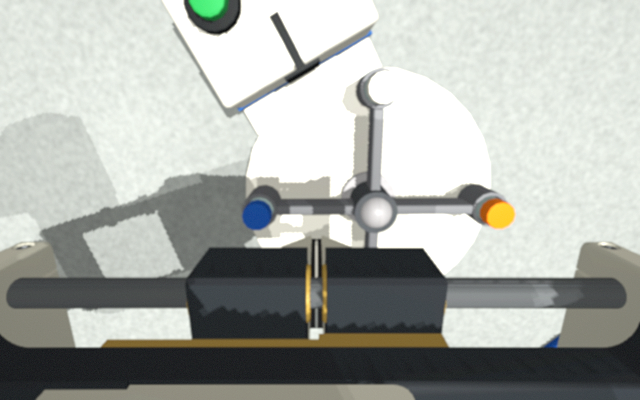

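The wrist view shows blue at (256,214), hub (376,212), white (380,88) and orange (488–498,212). The reader line runs from (277,15) to (303,68), and the closed fingertips show at about (316,245) over the gap between the white and blue spokes. I'll cross-check the axis and reader direction from this view.

```bash
python3 - <<'E'
from h import *
W=np.load('W.npy')
for n,p,z in [('hub',(376,212),88),('lo',(277,15),85),('li',(303,68),85),('white',(381,88),88),('or',(498,213),88),('blue',(256.5,214.6),88),('cA',(239,109),85),('cB',(379,18),85)]:
    q=plane('wrist',p,z,W);d=q[:2]-[563.2,-100.5];print(n,q.round(1),np.degrees(np.arctan2(d[1],d[0])).round(1),np.hypot(*d).round(1))
# two-view heights (top + wrist)
print(tri([ray('top',(339.94,240.85)),ray('wrist',(256.5,214.6),W)]).round(1), tri([ray('top',(276.9,214.4)),ray('wrist',(209,1),W)]).round(1))
E
```

```text
hub [562.9 -95.3  88. ] 93.4 5.2
lo [570.9  91.7  85. ] 87.7 192.4
li [568.5  47.2  85. ] 87.9 147.7
white [6.171e+02 2.000e-01 8.800e+01] 61.8 114.2
or [ 660.8 -153.5   88. ] -28.5 111.0
blue [464.9 -41.1  88. ] 148.9 114.8
cA [503.7  46.7  85. ] 112.0 158.8
cB [640.6  48.4  85. ] 62.5 167.8
[463.1 -42.7  82.1] [532.1 122.1 101.5]
```

>>> {"op": "carry_out", "data": {
  "rows": [
    [0,0,-6,0],
    [0,0,-20,0],
    [0,0,-38,0],
    [0,0,-56,0],
    [0,0,-74,0],
    [0,0,-92,0],
    [0,0,-110,0],
    [0,0,-126,0],
    [0,0,-140,0],
    [0,0,-152,0],
    [0,0,-162,0],
    [0,0,-169,0],
    [0,0,-173,0],
    [0,0,-173,0]
  ]
}}

```text
time: 2.98
tool_pos: [527.1, -48.9, 52.1]
tcp_rot: [-2.87, 1.568, 2.886]
contact_force: [-0.5, 0.2, 0.4]
grip_width: 0.4
```

```bash
cat > arc.py <<'E'
import sys,numpy as np
from plant import *
def arc(steps,C=(563.2,-100.)):
    r=get_obs()['tool_pos'][:2]-C;a=np.radians(np.cumsum(steps));out=[]
    for t in a:
        c,s=np.cos(t),np.sin(t);p=np.array([c*r[0]-s*r[1],s*r[0]+c*r[1]])-r
        out.append([round(p[0],1),round(p[1],1),0,round(np.degrees(t),1)])
    print(out)
if __name__=='__main__': arc(eval(sys.argv[1]))
E
python3 arc.py "[1.5,1.5,1.5,1,1,1,1,1,1,1,1,1,1.5,2,2.5,2.5,2.5,2.5,2,1]"
```

```text
[[np.float64(-1.3), np.float64(-1.0), 0, np.float64(1.5)], [np.float64(-2.6), np.float64(-2.0), 0, np.float64(3.0)], [np.float64(-3.9), np.float64(-3.0), 0, np.float64(4.5)], [np.float64(-4.7), np.float64(-3.7), 0, np.float64(5.5)], [np.float64(-5.6), np.float64(-4.4), 0, np.float64(6.5)], [np.float64(-6.4), np.float64(-5.2), 0, np.float64(7.5)], [np.float64(-7.2), np.float64(-5.9), 0, np.float64(8.5)], [np.float64(-7.9), np.float64(-6.7), 0, np.float64(9.5)], [np.float64(-8.7), np.float64(-7.4), 0, np.float64(10.5)], [np.float64(-9.5), np.float64(-8.2), 0, np.float64(11.5)], [np.float64(-10.2), np.float64(-9.0), 0, np.float64(12.5)], [np.float64(-10.9), np.float64(-9.8), 0, np.float64(13.5)], [np.float64(-12.0), np.float64(-11.1), 0, np.float64(15.0)], [np.float64(-13.4), np.float64(-12.8), 0, np.float64(17.0)], [np.float64(-15.0), np.float64(-15.0), 0, np.float64(19.5)], [np.float64(-16.5), np.float64(-17.3), 0, np.float64(22.0)], [np.float64(-18.0), np.float64(-19.6), 0, np.float64(24.5)], [np.float64(-19.3), np.float64(-22.0), 0, np.float64(27.0)], [np.float64(-20.3), np.float64(-23.9), 0, np.float64(29.0)], [np.float64(-20.7), np.float64(-24.9), 0, np.float64(30.0)]]
```

>>> {"op": "carry_out", "data": {
  "rows": [
    [-1.3,-1,0,0],
    [-2.6,-2,0,0],
    [-3.9,-3,0,0],
    [-4.7,-3.7,0,0],
    [-5.6,-4.4,0,0],
    [-6.4,-5.2,0,0],
    [-7.2,-5.9,0,0],
    [-7.9,-6.7,0,0],
    [-8.7,-7.4,0,0],
    [-9.5,-8.2,0,0],
    [-10.2,-9,0,1],
    [-10.9,-9.8,0,2],
    [-12,-11.1,0,3.5],
    [-13.4,-12.8,0,5.5],
    [-15,-15,0,8],
    [-16.5,-17.3,0,10.5],
    [-18,-19.6,0,13],
    [-19.3,-22,0,15.5],
    [-20.3,-23.9,0,17.5],
    [-20.7,-24.9,0,18.5]
  ]
}}

```text
time: 4.65
tool_pos: [506.3, -73.9, 52.2]
tcp_rot: [-2.909, 1.568, -3.111]
contact_force: [1.6, 1.8, 0.2]
grip_width: 0.5
```

```bash
cat > look.py <<'E'
from h import *
T=capture('top');b=blobs(T,(300,150,415,265));C=np.array([563.2,-100.5]);S=np.array([566.8,14.4])
o=get_obs();print(o['time'],o['tool_pos'].round(1),o['contact_force'].round(1))
for k in b:
    q=plane('top',b[k][0],81)[:2];d=q-C
    print(k,b[k][1],q.round(1),'ang',np.degrees(np.arctan2(d[1],d[0])).round(2),np.hypot(*d).round(1),'to spot',(q-S).round(1))
E
python3 look.py; sed -i 's/print(out)/print(np.array(out).tolist())/' arc.py
python3 arc.py "[1,2]+[2.5]*16+[1.5,.5]"
```

```text
4.7 [506.2 -74.   52.2] [0.7 1.4 0.2]
orange [363, 159, 9, 8, 55] [ 676.5 -119.2] ang -9.39 114.8 to spot [ 109.7 -133.6]
purple [399, 206, 10, 9, 72] [ 544.4 -213.9] ang -99.42 115.0 to spot [ -22.4 -228.3]
[[-0.4, -1.0, 0.0, 1.0], [-1.3, -3.0, 0.0, 3.0], [-2.2, -5.6, 0.0, 5.5], [-3.1, -8.2, 0.0, 8.0], [-3.8, -10.8, 0.0, 10.5], [-4.4, -13.5, 0.0, 13.0], [-4.9, -16.2, 0.0, 15.5], [-5.3, -18.9, 0.0, 18.0], [-5.5, -21.6, 0.0, 20.5], [-5.6, -24.3, 0.0, 23.0], [-5.7, -27.1, 0.0, 25.5], [-5.6, -29.8, 0.0, 28.0], [-5.3, -32.5, 0.0, 30.5], [-5.0, -35.2, 0.0, 33.0], [-4.5, -37.9, 0.0, 35.5], [-4.0, -40.6, 0.0, 38.0], [-3.3, -43.2, 0.0, 40.5], [-2.5, -45.8, 0.0, 43.0], [-1.9, -47.4, 0.0, 44.5], [-1.7, -47.9, 0.0, 45.0]]
```

>>> {"op": "carry_out", "data": {
  "rows": [
    [-0.4,-1.0,0.0,1.0],
    [-1.3,-3.0,0.0,3.0],
    [-2.2,-5.6,0.0,5.5],
    [-3.1,-8.2,0.0,8.0],
    [-3.8,-10.8,0.0,10.5],
    [-4.4,-13.5,0.0,13.0],
    [-4.9,-16.2,0.0,15.5],
    [-5.3,-18.9,0.0,18.0],
    [-5.5,-21.6,0.0,20.5],
    [-5.6,-24.3,0.0,23.0],
    [-5.7,-27.1,0.0,25.5],
    [-5.6,-29.8,0.0,28.0],
    [-5.3,-32.5,0.0,30.5],
    [-5.0,-35.2,0.0,33.0],
    [-4.5,-37.9,0.0,35.5],
    [-4.0,-40.6,0.0,38.0],
    [-3.3,-43.2,0.0,40.5],
    [-2.5,-45.8,0.0,43.0],
    [-1.9,-47.4,0.0,44.5],
    [-1.7,-47.9,0.0,45.0]
  ]
}}

```text
time: 6.37
tool_pos: [503.9, -121.7, 52.0]
tcp_rot: [2.975, 1.567, -2.724]
contact_force: [-1.6, 1.4, 1.7]
grip_width: 0.1
```

```bash
python3 look.py
python3 arc.py "[1,2]+[2.5]*16+[1.5,.5]"
```

```text
6.4167 [ 504.  -121.8   52. ] [-1.6  1.7  0.9]
orange [332, 166, 9, 8, 54] [657.8 -34.4] ang 34.94 115.4 to spot [ 91.  -48.8]
purple [391, 175, 10, 10, 75] [ 628.6 -195.3] ang -55.4 115.2 to spot [  61.8 -209.7]
[[0.4, -1.0, 0.0, 1.0], [1.2, -3.1, 0.0, 3.0], [2.4, -5.6, 0.0, 5.5], [3.6, -8.0, 0.0, 8.0], [5.0, -10.4, 0.0, 10.5], [6.4, -12.8, 0.0, 13.0], [8.0, -15.0, 0.0, 15.5], [9.6, -17.2, 0.0, 18.0], [11.4, -19.4, 0.0, 20.5], [13.2, -21.4, 0.0, 23.0], [15.1, -23.4, 0.0, 25.5], [17.2, -25.3, 0.0, 28.0], [19.3, -27.1, 0.0, 30.5], [21.4, -28.8, 0.0, 33.0], [23.7, -30.4, 0.0, 35.5], [26.0, -31.9, 0.0, 38.0], [28.3, -33.3, 0.0, 40.5], [30.8, -34.6, 0.0, 43.0], [32.3, -35.3, 0.0, 44.5], [32.8, -35.5, 0.0, 45.0]]
```

>>> {"op": "carry_out", "data": {
  "rows": [
    [0.4,-1.0,0.0,1.0],
    [1.2,-3.1,0.0,3.0],
    [2.4,-5.6,0.0,5.5],
    [3.6,-8.0,0.0,8.0],
    [5.0,-10.4,0.0,10.5],
    [6.4,-12.8,0.0,13.0],
    [8.0,-15.0,0.0,15.5],
    [9.6,-17.2,0.0,18.0],
    [11.4,-19.4,0.0,20.5],
    [13.2,-21.4,0.0,23.0],
    [15.1,-23.4,0.0,25.5],
    [17.2,-25.3,0.0,28.0],
    [19.3,-27.1,0.0,30.5],
    [21.4,-28.8,0.0,33.0],
    [23.7,-30.4,0.0,35.5],
    [26.0,-31.9,0.0,38.0],
    [28.3,-33.3,0.0,40.5],
    [30.8,-34.6,0.0,43.0],
    [32.3,-35.3,0.0,44.5],
    [32.8,-35.5,0.0,45.0]
  ]
}}

```text
time: 8.08
tool_pos: [536.2, -157.6, 51.7]
tcp_rot: [2.734, 1.566, -2.178]
contact_force: [-2.9, -0.8, 0.3]
grip_width: 0.4
```

```bash
python3 look.py
python3 arc.py "[.5,1,1.5,1.5,1.5,1,.7,.5,.3]"
```

```text
8.1333 [ 536.3 -157.6   51.7] [-2.6 -0.6  0.4]
orange [315, 192, 8, 8, 51] [585.3  13. ] ang 78.97 115.7 to spot [18.5 -1.4]
purple [364, 158, 9, 10, 70] [ 676.8 -122.6] ang -11.0 115.8 to spot [ 110. -137.]
[[0.5, -0.2, 0.0, 0.5], [1.5, -0.7, 0.0, 1.5], [3.0, -1.3, 0.0, 3.0], [4.6, -1.9, 0.0, 4.5], [6.2, -2.5, 0.0, 6.0], [7.2, -2.9, 0.0, 7.0], [8.0, -3.1, 0.0, 7.7], [8.5, -3.3, 0.0, 8.2], [8.8, -3.3, 0.0, 8.5]]
```

>>> {"op": "carry_out", "data": {
  "rows": [
    [0.5,-0.2,0.0,0.5],
    [1.5,-0.7,0.0,1.5],
    [3.0,-1.3,0.0,3.0],
    [4.6,-1.9,0.0,4.5],
    [6.2,-2.5,0.0,6.0],
    [7.2,-2.9,0.0,7.0],
    [8.2,-3.2,0.0,7.9],
    [9,-3.4,0.0,8.7],
    [9.5,-3.5,0.0,9.2],
    [9.5,-3.5,0.0,9.2]
  ]
}}

```text
time: 8.97
tool_pos: [545.8, -161.1, 51.6]
tcp_rot: [2.75, 1.566, -2.002]
contact_force: [-1.8, -0.7, -1.0]
grip_width: 0.4
```

```bash
python3 look.py;python3 - <<'E'
from h import *
c=capture('top')[130:270,250:420];c=cv2.resize(c,None,fx=4.5,fy=4.5,interpolation=cv2.INTER_CUBIC);cv2.imwrite('pics/t2.png',np.clip(c*1.8,0,255)[:,:,::-1])
E
```

```text
9.0167 [ 545.8 -161.1   51.7] [-2.3 -1.7 -1.4]
orange [314, 199, 9, 8, 52] [567.2  15. ] ang 88.02 115.5 to spot [0.4 0.6]
purple [357, 158, 10, 9, 66] [ 678.9 -104.4] ang -1.93 115.7 to spot [ 112.1 -118.8][ WARN:0@1.323] global loadsave.cpp:1063 imwrite_ Unsupported depth image for selected encoder is fallbacked to CV_8U.
```

View pics/t2.png

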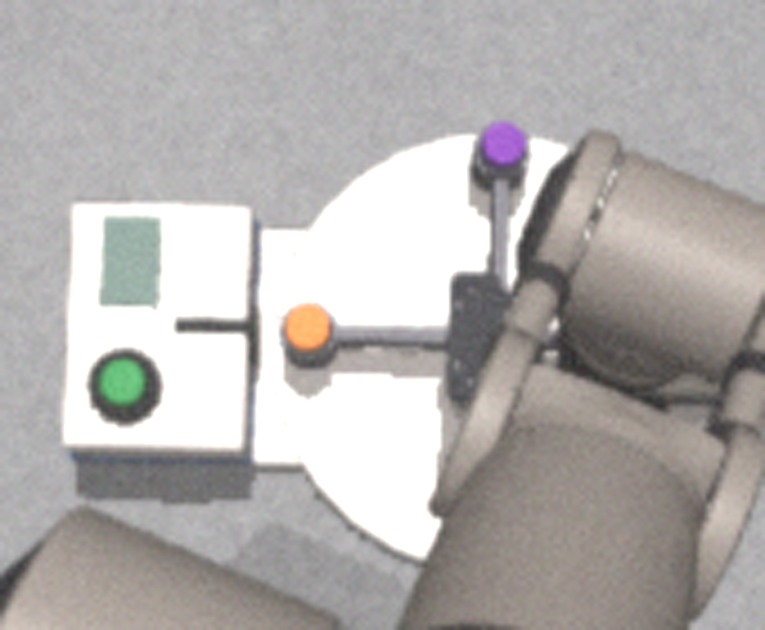

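Orange at crop (308,327) sits in line with the reader's mark at (175–250,325). Measured, it is 0.7 mm from the computed spot. Now I back off and lift.

>>> {"op": "carry_out", "data": {
  "rows": [
    [-2,0,0,0],
    [-5,0,0,0],
    [-10,0,0,0],
    [-15,0,0,0],
    [-17,0,0,0],
    [-17,0,6,0],
    [-17,0,18,0],
    [-17,0,36,0],
    [-17,0,56,0],
    [-17,0,76,0],
    [-17,0,94,0],
    [-17,0,108,0],
    [-17,0,116,0],
    [-17,0,120,0]
  ]
}}

```text
time: 10.23
tool_pos: [529.4, -161.3, 173.3]
tcp_rot: [-2.955, 1.566, -1.425]
contact_force: [0.1, -0.1, 0.5]
grip_width: 0.8
```

>>> {"op": "carry_out", "data": {
  "rows": [
    [0,5,0,0],
    [0,15,0,0],
    [0,30,0,0],
    [1,50,0,0],
    [1,70,0,0],
    [1,90,0,0],
    [2,110,0,0],
    [2,130,0,0],
    [2,150,0,0],
    [3,170,0,0],
    [3,190,0,0],
    [3,210,0,0],
    [3.5,230,0,0],
    [3.5,248,0,0],
    [4,262,0,0],
    [4,272,0,0],
    [4,279,0,0],
    [4,283,0,0],
    [4,283.5,0,0],
    [4,283.5,0,0]
  ]
}}

```text
time: 11.9
tool_pos: [533.3, 122.0, 173.1]
tcp_rot: [-3.04, 1.566, -1.509]
contact_force: [0.3, 0.4, 0.3]
grip_width: 0.3
```

```bash
python3 look.py;python3 - <<'E'
from h import *
from scipy.spatial.transform import Rotation as R
o=get_obs();T=np.eye(4);M=R.from_euler('xyz',o['tcp_rot']).as_matrix();T[:3,:3]=M;T[:3,3]=o['tool_pos']
im=capture('wrist');im=np.clip(im*1.6,0,255).astype(np.uint8);cv2.imwrite('pics/w2.png',im[:,:,::-1])
W=T@camera_info('wrist')['mount'];b=blobs(im,(0,0,640,400))
for k in b: print(k,b[k],plane('wrist',b[k][0],101 if k=='green' else 88,W).round(1))
E
```

```text
11.95 [533.3 121.7 173.2] [ 0.1 -0.1  0.6]
orange [314, 199, 8, 8, 56] [567.3  15.4] ang 87.97 115.9 to spot [0.5 1. ]
purple [357, 158, 10, 9, 65] [ 678.5 -104. ] ang -1.73 115.3 to spot [ 111.7 -118.4]
blue [400, 201, 9, 9, 62] [ 559.4 -215.7] ang -91.9 115.2 to spot [  -7.4 -230.1]
orange (array([196.29749104, 242.13620072]), [178, 232, 30, 34, 279]) [557.2  25.6  88. ]
blue (array([296.5, 147. ]), [291, 147, 12, 1, 12]) [485.7 109.2  88. ]
green (array([318.26850394, 211.21968504]), [299, 191, 40, 41, 1270]) [531.1 123.3 101. ]
```

View pics/w2.png

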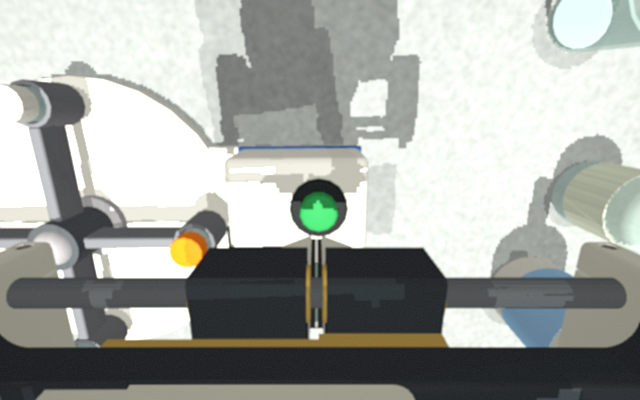

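The button at (318,211) is straight ahead of the tip, and orange (188,248) is in line with the window. The spray bottle at (540,310) is near the gripper's +y side, so I'll check clearance before lowering.

```bash
python3 - <<'E'
from h import *
for n,p,z in [('spray base',(205,178),60),('spray top',(190,162),200),('nozzle l',(180,178),215),('nozzle r',(180,150),215),('media',(172,206),138),('media base',(183,212),30),('beak',(188,269),50)]: print(n,plane('top',p,z).round(0))
print('scene spray',plane('scene',(416,180),10).round(0),plane('scene',(400,130),215).round(0),'media',plane('scene',(393,160),10).round(0))
E
```

```text
spray base [642. 327.  60.]
spray top [652. 328. 200.]
nozzle l [608. 347. 215.]
nozzle r [678. 349. 215.]
media [552. 389. 138.]
media base [552. 393.  30.]
beak [393. 367.  50.]
scene spray [677. 340.  10.] [615. 289. 215.] media [563. 393.  10.]
```

>>> {"op": "carry_out", "data": {
  "rows": [
    [-1,1,-5,0],
    [-1,1,-15,0],
    [-1,1,-28,0],
    [-1,1,-41,0],
    [-1,1,-52,0],
    [-1,1,-60,0],
    [-1,1,-65,0],
    [-1,1,-67,0],
    [-1,1,-68,0],
    [-1,1,-69,0],
    [-1,1,-70,0],
    [-1,1,-71,0],
    [-1,1,-72,0],
    [-1,1,-73,0]
  ]
}}

```text
time: 13.17
tool_pos: [532.7, 122.6, 101.0]
tcp_rot: [-2.792, 1.565, -1.262]
contact_force: [-6.2, -1.6, 16.9]
grip_width: -0.0
```

>>> {"op": "carry_out", "data": {
  "rows": [
    [0,0,-0.6,0],
    [0,0,-1,0],
    [0,0,-1,0],
    [0,0,-1,0]
  ]
}}

```text
time: 13.5
tool_pos: [532.6, 122.6, 101.2]
tcp_rot: [-2.686, 1.565, -1.156]
contact_force: [-5.5, -1.0, 11.9]
grip_width: 0.2
```

```bash
python3 look.py; python3 - <<'E'
from h import *
c=capture('scene')[150:250,290:410];c=cv2.resize(c,None,fx=5,fy=5,interpolation=cv2.INTER_CUBIC);cv2.imwrite('pics/s3.png',np.clip(c*1.6,0,255).astype(np.uint8)[:,:,::-1])
E
```

```text
13.55 [532.6 122.6 101.2] [-5.4 -2.  11.6]
orange [314, 199, 9, 8, 56] [567.2  15.3] ang 88.02 115.9 to spot [0.4 0.9]
purple [357, 158, 9, 9, 64] [ 678.7 -104. ] ang -1.72 115.6 to spot [ 111.9 -118.4]
blue [400, 201, 9, 9, 63] [ 559.5 -215.6] ang -91.82 115.2 to spot [  -7.3 -230. ]
```

View pics/s3.png

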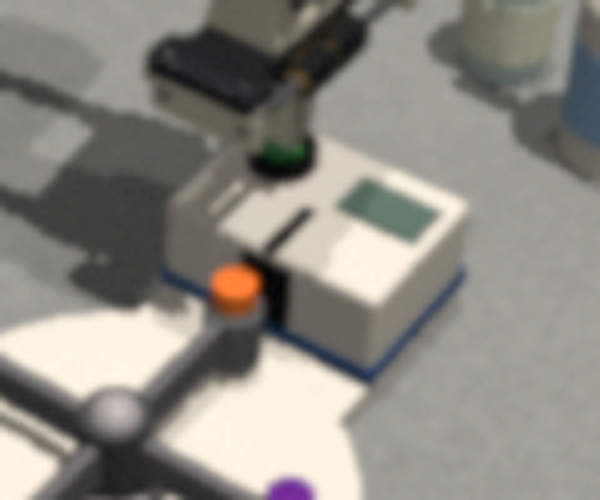

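The finger is on the button, green is just visible at (285,152), and 12 N exceeds the 5 N spring. I'll press slightly harder to confirm it's at its stop.

>>> {"op": "carry_out", "data": {
  "rows": [
    [0,0,-1.5,0],
    [0,0,-2.5,0],
    [0,0,-2.5,0],
    [0,0,-2.5,0]
  ]
}}

```text
time: 13.93
tool_pos: [532.7, 122.6, 101.0]
tcp_rot: [-2.487, 1.564, -0.956]
contact_force: [-8.0, -1.1, 20.1]
grip_width: 0.6
```

It moved only 0.2 mm for 8 N more, so it is at the stop. Next I'll release part of the way, to check that this is the button's spring rather than the housing.

>>> {"op": "carry_out", "data": {
  "rows": [
    [0,0,1,0],
    [0,0,3,0],
    [0,0,3,0],
    [0,0,3,0]
  ]
}}

```text
time: 14.27
tool_pos: [533.0, 122.7, 104.0]
tcp_rot: [-2.379, 1.564, -0.849]
contact_force: [-1.4, 0.3, 3.0]
grip_width: 0.4
```

>>> {"op": "carry_out", "data": {
  "rows": [
    [0,0,2,0],
    [0,0,5,0],
    [0,0,10,0],
    [0,0,20,0],
    [0,0,32,0],
    [0,0,46,0],
    [0,0,60,0],
    [0,0,74,0],
    [0,0,86,0],
    [0,0,94,0],
    [0,0,98,0],
    [0,0,100,0],
    [0,0,100,0],
    [0,0,100,0]
  ]
}}

```text
time: 15.43
tool_pos: [532.7, 122.6, 203.5]
tcp_rot: [-2.5, 1.565, -0.97]
contact_force: [0.1, 0.4, -0.1]
grip_width: 0.4
```

```bash
python3 look.py; python3 - <<'E'
from h import *
S=capture('scene');T=capture('top')
bt=blobs(T,(255,150,415,265));bs=blobs(S,(260,165,390,290))
for k in bt:
    if k in bs: print(k,tri([ray('top',bt[k][0]),ray('scene',bs[k][0])]).round(1))
cv2.imwrite('pics/s4.png',np.clip(S*1.4,0,255).astype(np.uint8)[:,:,::-1])
E
```

```text
15.4833 [532.6 122.6 203.3] [-0.2 -0.1  0.1]
orange [314, 199, 9, 8, 58] [567.3  15. ] ang 87.97 115.6 to spot [0.5 0.6]
purple [357, 158, 10, 9, 65] [ 678.7 -104.2] ang -1.82 115.6 to spot [ 111.9 -118.6]
blue [400, 201, 9, 9, 63] [ 559.5 -215.7] ang -91.84 115.3 to spot [  -7.3 -230.1]
orange [567.4  15.6  82.4]
purple [ 678.3 -104.4   79.9]
blue [ 559.9 -215.5   80.8]
```

View pics/s4.png

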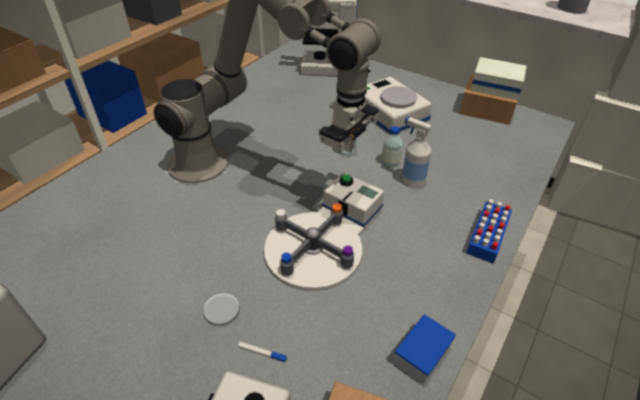

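The orange vial at (337,209) is at the window, the green button at (346,179) is up, and all four vials are upright. The bystanders are where they were and the arm is clear. At half release the spring read 3 N, which fits the button's 6 mm stroke. Handing in.

```bash
python3 -c "
from plant import *
print(close_job())"
```

```text
the job is handed in; nothing more can be done
None
```

The orange-capped vial now stands at the reader's window. The start button was pressed to its stop and let back up, and the job is handed in. It gave no verdict.

- **Carousel:** I pushed the spoke opposite the orange vial (the one carrying blue) with the closed fingertips, turning it about 118° counter-clockwise. Contact force read about 3 N or less at the end of each push. The last top-camera check put the orange vial about 0.8 mm from the read spot I had worked out. That spot relies on a camera calibration good to about 2 mm; the limit is 8 mm.
- **Button:** At the bottom it moved only 0.2 mm for 8 N more, reaching about 20 N. It read 3 N about halfway back up. Together these fit a full press of the spring-loaded button. I did not read the button's travel directly.
- **End state:** The last pictures show all four vials upright, the bystanders apparently where they were, and the button up. The arm was clear at z ≈ 203 mm with no contact force. About 15.5 s of the 61 s was used.
- **Disagreements:**
  - Heights from the two cameras came out about 5 mm low: caps at 80–82 mm and the button top at about 101 mm. The force readings put the released button top nearer 107 mm.
  - The wrist camera placed the hub about 5 mm off in y from the midpoint of the vials. I used the vial midpoint, because the measured vial radius of 115 mm matched the given size.

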